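Hang the cross-rail in the slotted mounting frame

TASK

Hang the loose cross-rail in the empty upper slots of the grey mounting frame, above the rail that already carries the breakers: put its four hooks through the slots, then push it down until it is fully home and both spring catches have snapped over it. Let go of it there, and leave the contactor, the multimeter and the screwdriver where they lie.

Things in the scene. Friction and masses are not known exactly. Their poses are not given: they have to be found in the camera images.
- frame: Fixed grey frame: two slotted uprights (40 wide, 34 deep, 250 mm tall, centres at y = +-120 mm) on feet, open between. Origin on the bench midway between them in the plane of their front faces; +x into the frame, z up. Each upright has two rows of two slots. The lower row holds an identical rail with breakers, up to 110 mm proud of the faces and 115 mm high; the upper row is empty.
- seat (a point): Where the rail's origin lies when it is fully home in the upper slots: in the plane of the faces, midway between the uprights, 144 mm above the bench; axes as the frame's.
- slot_left (a point): Middle of the bottom edge of the left (+y) upright's lower slot of the empty upper row, on the face, 160 mm above the bench; the other slot of that row is 44 mm higher. Slots are teardrops in 4 mm sheet: 30 mm high, 14 mm wide at the top, narrowing to 9 mm at the foot.
- slot_right (a point): The same point on the right (-y) upright.
- rail: Loose cross-rail, 0.36 to 0.54 kg, 276 long (y), 76 tall, 34 mm deep, standing on two end brackets, hooks to +x. Origin midway between the ends, at the brackets' lower edges, in the plane of the flanges that come to lie flat on the uprights; z up. Hung, axes as the frame. Hooks go in along +x with the rail 13 to 22 mm (best 17) above its seat, until the flanges touch the faces; then down.
- rail_grip (a point): Centre of the bar between the brackets (204 mm long, a hat rail on its front), 18 mm in front (-x) of and 38 mm above the rail's origin: the place to grip it from above, 21.5 mm thick along the rail's x, 35 mm tall.
- hook_left (a point): Underside of the lower hook's tab where it leaves the left (+y) flange, 16 mm above the rail's origin; it rests on slot_left when home. The bracket's other hook is 44 mm higher. Hooks: 5 mm thick (y), tab 8 mm high, reaching 10 mm past the flange (lower ones 15 mm), lip hanging 13 mm below the tab, 5.5 to 6.5 mm from the flange.
- hook_right (a point): The same point at the right (-y) end of the rail; rests on slot_right when home.
- catch_left (a joint): Travel (m) of the brass spring catch inside the left (+y) upright, behind its lower slot of the upper row: 0 sprung out (empty, or snapped over the home hook), about 0.005 while the hook passes. The rail's weight alone does not pass the catches: it stops some 9 mm above home and needs a downward push of about 7 to 12 N altogether, then stops hard at home.
- catch_right (a joint): The same catch in the right (-y) upright.
- contactor: Black contactor, 85x46x85 mm, standing loose on the bench; origin under its centre. To be left alone.
- meter: Yellow and black multimeter, 142x66x46 mm, lying loose on its back; origin under its centre. To be left alone.
- driver: Screwdriver with a red handle, 183 mm long, lying loose; origin under its middle. To be left alone.

How it is judged (in metres and radians):
At the end, for the whole second after the job is handed in: The rail hangs in the upper slots at its seat (origin within 7 mm level and 3 mm in height, tilted under 0.05 rad, parallel to the frame within 0.04 rad), both catches sprung out (under 2 mm), at rest; contactor, multimeter and screwdriver within 30 mm of their starts (horizontal distance between rail and seat below 0.007 m and z of rail in the frame of seat between -0.003 and 0.003 m and angle between rail's own z axis and vertical below 0.05 rad and angle between the y axis of rail and the y axis of frame, either way round below 0.04 rad and value of joint each of catch_left, catch_right below 0.002 m and linear speed of rail below 0.02 m/s); the robot touches nothing.
It fails at once if the contactor, multimeter or screwdriver is shifted by more than 30 mm (distance of any of contactor, meter, driver from where it was at the start of the episode above 0.03 m).
It also fails if it takes over 48 s, if anything falls off the work surface, if the arm or the gripper's body presses on something with over 40 N, if the wrist force passes 120 N, or if a joint passes its speed limit or range.

ROBOT

A 6-joint arm with a two-finger parallel gripper is mounted at the origin on the work surface; the furniture and walls round the work are solid. World frame = base frame: x ahead of the robot, y to its left, z up, the work surface at z = 0. Lengths are in m, angles in degrees, forces in N, time in s.
With the tool pointing down it reaches from about 0.275 to 0.75 m from the base axis. Payload 10.2 kg.
Tool frame: the origin (TCP) lies at the very end of the fingers, on their centre line; the grasp point (between the pads) lies 19 mm behind it (manip.pinch_z is the z of the grasp point in the tool frame, in m); z points along the fingers, y is the line along which they close (so a half turn about z gives the same grasp; the last joint's range is limited). The gripper opens to 85 mm and grips with 20 to 120 N. Pads are 22 mm wide; open, the fingers measure 114 mm over their backs; the gripper's body (76 mm by 85 mm) begins 54 mm behind the grasp point. The pads swing forward as they close: fully open they stand 13 mm farther back than shut.
Start: joints at [-78.69, 17.928, 85.812, -0, 76.261, -12.8], TCP at [0.214, -0.479, 0.231] pointing down, gripper open.
Joint ranges: [-168.41, 168.41], [-55.51, 124.54], [10.69, 146.95], [-70.63, 250.63], [1, 178], [-165.06, 165.06]. Speed limits (degrees/s): [136.94, 136.94, 172.46, 180, 180, 180].

INTERFACE

Orientations are given as a 3x3 rotation matrix whose columns are the frame's x, y, z axes.
In Python, from workcell import manip, read_camera, get_calibration, hand_in gives the robot as it stands.
- The arm moves only by the tool send_rows, never from a script. Its argument "moves" is text: rows parted by semicolons, each of 7 numbers parted by spaces: the turn, a rotation vector about the tool's x, y, z normalised to -1 to 1, where 1 is 180 degrees, then the shift along the tool's x, y, z normalised to -1 to 1, where 1 is 0.15 m, then the finger opening in mm, from 0 to 85.4. A call has 1 to 5 rows; each row is the pose to reach, as a shift and turn from the pose commanded when the call began, along the tool's axes at that moment, turning the shorter way round; what a row does not reach only later rows make up. A row lasts 1/8 s, in which the tool goes at most 62.5 mm and 10.7 degrees, less where a joint would pass 70% of its speed; a pose out of reach is approached as far as the arm can. A call with a number of a shift or a turn outside -1 to 1 is refused whole. A call with a gripper value outside its range is refused whole. The fingers move at their own pace and stop on an object; "force" is the grip in N (left out, the last holds). Time passes only in rows, so rows that repeat a pose let the fingers close. It gives the time, the measured TCP pose, the force, the opening and the grip force at its end, in the units of the state.
- manip.state(): the state, without advancing time (a new reading comes with each control period).
- read_camera(name): name is "scene" or "top" or "wrist"; returns (picture, depth): 400x640x3 uint8, red, green, blue; 400x640 float32, m along the optical axis (not along the pixel's ray), 0 where there is no reading.
- get_calibration(name): a dict with "fx", "fy", "cx", "cy" (pixels), "k1" (the pictures are not rectified: a ray, as slopes to the right and down, at radius r is drawn at 1 + k1 r^2 times it, then the intrinsics apply), "R" (3x3) and "t" (3): a world point X has camera coordinates R X + t. Camera axes: x right, y down, z forward; pixel columns grow to the right and rows downward; lengths in m; the calibration is good to about 2 mm. A picture is of the moment at which its call begins: read the wrist's pose just before it. get_calibration takes no time and is no camera call; for the wrist camera it gives the pose at the moment of the call.
- hand_in(): hands the job in; it is judged then, once.
The state is a dict: "time": time; "joints": joint angles; "joint_vel": joint speeds; "joint_torque": joint torques, N m; "ee_pos": TCP position; "eef_rot": TCP orientation; "wrist_force": force on the tool from outside, world axes, zero at the start; "torque": the same for the moment, N m; "opening": finger opening in m; "finger_force": force on a finger pad.
Only numpy, scipy, OpenCV 4.12 (cv2) and the standard library are available. Lean on these libraries where they do the work, as an engineer would, in place of code of your own. Each camera call takes 0.05 s, during which the arm holds its last target. There are 200 camera calls.

## Working session

There is one attempt and no reset: what is moved stays moved. The work goes in short steps, Python scripts to look and compute and a tool call to move; the robot and the scene stay as the last step left them, time stands still between calls to the robot, and variables do not carry over. Pictures are saved under pics/ and viewed, at most 10 in all, crops included, and the job is handed in when it is done.

Besides the shell and the picture viewer there is one more tool, called after ">>>" as name(argument=value, ...) on one line, values as JSON. send_rows: Moves the arm, as the interface text tells. Scaled input: -1 to 1 covers 0.15 m each way for a shift and 180 degrees each way for a turn. Its arguments: {"type":"object","properties":{"moves":{"type":"string"},"force":{"type":"number"}},"required":["moves"]}

```bash
mkdir -p pics; cat > h.py <<'E'
import numpy as np, cv2
from workcell import manip, read_camera, get_calibration, hand_in
def grab(n):
    c=get_calibration(n); p,d=read_camera(n); np.savez('pics/%s.npz'%n,p=p,d=d,**{k:np.array(v) for k,v in c.items()}); return p,d,c
def load(n):
    z=np.load('pics/%s.npz'%n); return z['p'],z['d'],{k:z[k] for k in z.files}
def cloud(d,c):
    v,u=np.mgrid[0:400,0:640].astype(np.float64)
    K=np.array([[c['fx'],0,c['cx']],[0,c['fy'],c['cy']],[0,0,1]],float)
    n=cv2.undistortPoints(np.stack([u.ravel(),v.ravel()],1)[:,None],K,np.array([float(c['k1']),0,0,0,0]))[:,0].reshape(400,640,2)
    X=np.dstack([n*d[...,None],d]); return (X-np.array(c['t']))@np.array(c['R'])
def save(n,p): cv2.imwrite('pics/%s.png'%n,p[...,::-1])
E
python3 - <<'E'
from h import *
for n in ("scene","top"):
    p,d,c=grab(n); save(n,p)
    print(n,c)
print(manip.pinch_z, manip.state())
E
```

```text
scene {'fx': 392.1496110297212, 'fy': 392.1496110297212, 'cx': 321.79978947627563, 'cy': 194.44249672194806, 'k1': -0.032360988698827725, 'R': array([[-0.65669131, -0.75385963,  0.02126451],
       [-0.5127674 ,  0.42564343, -0.74558518],
       [ 0.55301547, -0.50052306, -0.66607098]]), 't': array([0.30151432, 0.34086586, 1.0621699 ])}
top {'fx': 463.93678772393815, 'fy': 463.93678772393815, 'cx': 325.6356972171571, 'cy': 191.49355079282637, 'k1': 0.032338029035969836, 'R': array([[-0.02479056, -0.99957069, -0.01561634],
       [-0.98734018,  0.02692934, -0.15631439],
       [ 0.15666782,  0.01154352, -0.98758389]]), 't': array([0.02803672, 0.47996375, 1.36080851])}
-0.0187 {'time': 0.1, 'joints': array([-7.86889666e+01,  1.79552538e+01,  8.58489401e+01, -1.38165214e-03,
        7.62600725e+01, -1.27988443e+01]), 'joint_vel': array([-0.03558167, -0.15955181, -0.03640635,  0.02765955, -0.01501557,
       -0.01563682]), 'joint_torque': array([ 2.74523656e-03, -4.12901115e+01, -2.60141301e+01, -2.15108489e-04,
        3.01436485e-03,  1.31868042e-06]), 'ee_pos': array([ 0.21440309, -0.47897985,  0.2308058 ]), 'eef_rot': array([[ 9.12761451e-01,  4.08492931e-01, -2.42965849e-04],
       [ 4.08492941e-01, -9.12760822e-01,  1.09527830e-03],
       [ 2.25643734e-04, -1.09897764e-03, -9.99999371e-01]]), 'wrist_force': array([ 0.60682335,  0.5105544 , -0.87394117]), 'torque': array([-0.00688429, -0.02633846, -0.00450157]), 'finger_force': 0.0, 'opening': 0.08534466826493926}
```

View pics/scene.png

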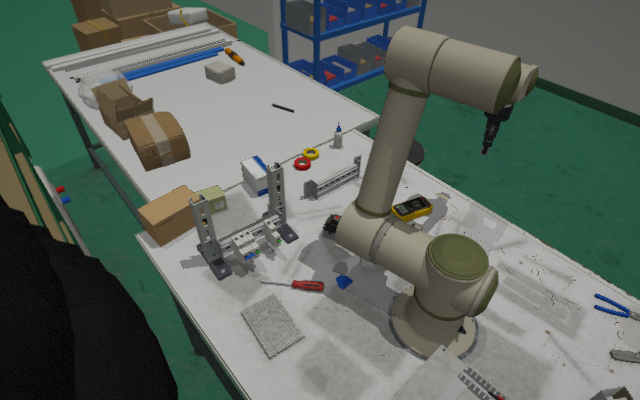

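View pics/top.png

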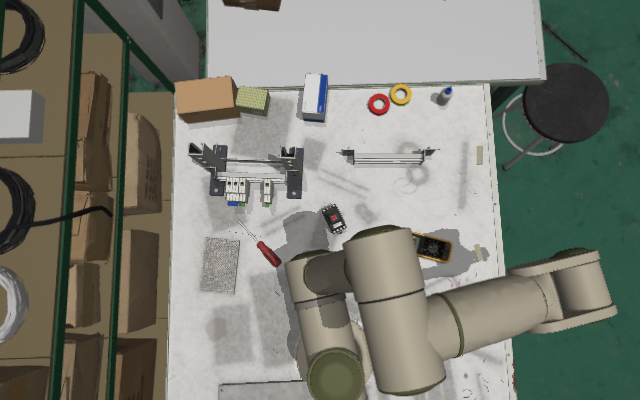

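```bash
python3 - <<'E'
from h import *
p,d,c=load('top'); X=cloud(d,c)
ps,ds,cs=load('scene'); Xs=cloud(ds,cs)
def at(X,u,v): print((u,v),X[v,u].round(4))
for u,v in [(190,150),(303,150),(388,155),(333,220),(432,247),(268,252),(245,225)]: at(X,u,v)
for nm,Y in(('top',X),('scene',Xs)):
    for lab,x0,x1,y0,y1,z0,z1 in [('rail',.4,.75,-.32,.0,.02,.12),('railtop',.4,.75,-.32,.0,.06,.12),('frtop',.45,.75,.05,.5,.225,.27)]:
        m=(Y[...,0]>x0)&(Y[...,0]<x1)&(Y[...,1]>y0)&(Y[...,1]<y1)&(Y[...,2]>z0)&(Y[...,2]<z1)
        q=Y[m]; print(nm,lab,len(q), np.percentile(q,[0,2,50,98,100],axis=0).round(3).tolist() if len(q) else '')
a=cv2.resize(p[130:220,180:310],None,fx=5,fy=5,interpolation=cv2.INTER_CUBIC)
b=cv2.resize(p[130:180,330:450],None,fx=5.417,fy=5.417,interpolation=cv2.INTER_CUBIC)[:, :650]
a2=cv2.resize(ps[140:290,180:380],(800,600),interpolation=cv2.INTER_CUBIC)
save('tc',np.vstack([a[:330],b[:270]])); save('sc',a2)
E
```

```text
(190, 150) [0.5677 0.3647 0.2412]
(303, 150) [0.6182 0.0833 0.0093]
(388, 155) [ 0.5825 -0.1742  0.0604]
(333, 220) [ 0.3894 -0.0042  0.0844]
(432, 247) [ 0.3064 -0.2913  0.0471]
(268, 252) [0.3043 0.1913 0.0315]
(245, 225) [ 0.3896  0.2666 -0.0039]
top rail 888 [[0.4, -0.311, 0.02], [0.405, -0.301, 0.021], [0.576, -0.163, 0.056], [0.734, -0.005, 0.083], [0.749, -0.002, 0.088]]
top railtop 248 [[0.4, -0.311, 0.06], [0.401, -0.305, 0.06], [0.579, -0.104, 0.069], [0.605, -0.002, 0.086], [0.612, -0.002, 0.088]]
top frtop 274 [[0.535, 0.088, 0.225], [0.536, 0.089, 0.227], [0.557, 0.328, 0.246], [0.586, 0.367, 0.255], [0.587, 0.368, 0.256]]
scene rail 760 [[0.401, -0.312, 0.02], [0.417, -0.297, 0.022], [0.577, -0.148, 0.051], [0.603, -0.01, 0.08], [0.612, -0.001, 0.085]]
scene railtop 134 [[0.401, -0.311, 0.06], [0.402, -0.308, 0.06], [0.587, -0.069, 0.069], [0.603, -0.002, 0.083], [0.612, -0.001, 0.085]]
scene frtop 346 [[0.535, 0.091, 0.225], [0.537, 0.093, 0.226], [0.554, 0.331, 0.241], [0.586, 0.369, 0.251], [0.588, 0.37, 0.252]]
```

View pics/tc.png

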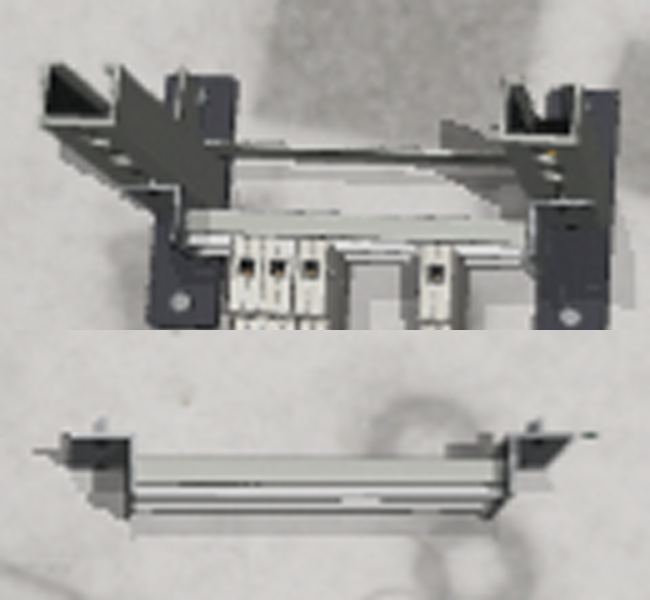

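View pics/sc.png

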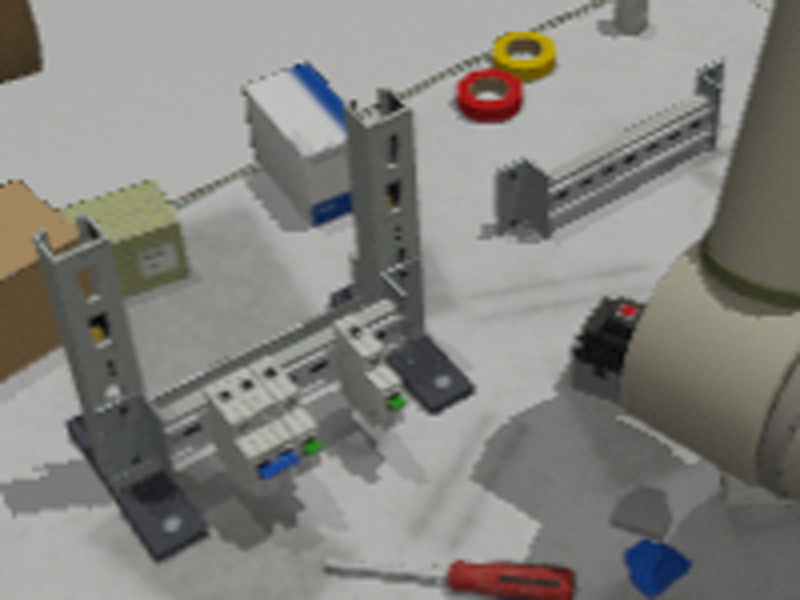

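```bash
cat >> h.py <<'E'
def sel(Y,b):
    m=np.ones(Y.shape[:2],bool)
    for k in range(3): m&=(Y[...,k]>b[2*k])&(Y[...,k]<b[2*k+1])
    return m
def ransac(q,tol=.0015,smax=.3,n=3000):
    # line x=a+b*y with the most points
    r=np.random.default_rng(0); best=(-1,)
    for _ in range(n):
        i,j=r.integers(len(q),size=2)
        if abs(q[i,1]-q[j,1])<.1: continue
        b=(q[i,0]-q[j,0])/(q[i,1]-q[j,1]); 
        if abs(b)>smax: continue
        m=abs(q[:,0]-q[i,0]-b*(q[:,1]-q[i,1]))<tol
        if m.sum()>best[0]: best=(m.sum(),m)
    m=best[1]; b,a=np.polyfit(q[m,1],q[m,0],1); return a,b,m
E
python3 - <<'E'
from h import *
for nm in('top','scene'):
    p,d,c=load(nm); Y=cloud(d,c)
    q=Y[sel(Y,(.5,.62,.07,.39,.13,.246))]
    a,b,m=ransac(q); y=q[m,1]; l=y[y>.23];r=y[y<.23]
    print(nm,'frame',m.sum(),len(q),'slope',b,'x@.23',a+b*.23,'y',np.percentile(l,[1,99]).round(4) if len(l) else '',np.percentile(r,[1,99]).round(4) if len(r) else '', 'z',q[m,2].max())
    q=Y[sel(Y,(.53,.63,-.31,-.03,.045,.062))]; q=q[(q[:,1]>-.26)&(q[:,1]<-.09)]
    for t in range(-255,-90,30):
        s=q[(q[:,1]>t/1e3)&(q[:,1]<t/1e3+.03)]; print('  bar',t, len(s), np.percentile(s[:,0],[3,50,97]).round(4), np.median(s[:,2]).round(4))
    q=Y[sel(Y,(.53,.64,-.34,-.02,.02,.085))]; print('  rail y', np.percentile(q[:,1],[0,1,99,100]).round(4))
    q=Y[sel(Y,(.53,.64,-.34,-.02,.064,.085))]; 
    for s in(q[q[:,1]<-.17],q[q[:,1]>-.17]): print('  br',len(s),np.percentile(s,[1,50,99],axis=0).round(4).tolist())
    p2=Y[sel(Y,(.33,.68,-.2,.0,-.02,.015))]; print('  bench z',np.median(p2[:,2]))
E
```

```text
top frame 246 617 slope 0.06580299567855624 x@.23 0.5450981971406206 y [0.3291 0.3679] [0.0907 0.1307] z 0.24548307659532648
  bar -255 62 [0.5664 0.5748 0.5844] 0.0554
  bar -225 65 [0.5669 0.5758 0.5858] 0.0562
  bar -195 65 [0.5677 0.5763 0.5862] 0.0569
  bar -165 67 [0.569  0.5775 0.5878] 0.0559
  bar -135 62 [0.5696 0.5784 0.5885] 0.0561
  bar -105 35 [0.5697 0.5794 0.589 ] 0.055
  rail y [-0.311  -0.3066 -0.0431 -0.0375]
  br 56 [[0.5627, -0.3106, 0.0642], [0.5916, -0.279, 0.0713], [0.6046, -0.1844, 0.0821]]
  br 39 [[0.5683, -0.0724, 0.0656], [0.5994, -0.0582, 0.0734], [0.6118, -0.0397, 0.0809]]
  bench z 0.00019261925708890054
scene frame 461 1069 slope 0.06133023750162443 x@.23 0.5457907043386092 y [0.3296 0.3698] [0.0918 0.1319] z 0.2459006727215818
  bar -255 34 [0.5665 0.5756 0.5884] 0.0549
  bar -225 39 [0.5679 0.5765 0.5866] 0.0556
  bar -195 43 [0.5691 0.5779 0.5893] 0.0551
  bar -165 39 [0.5692 0.5783 0.5905] 0.0553
  bar -135 41 [0.5701 0.5796 0.5912] 0.0559
  bar -105 23 [0.569  0.5807 0.5919] 0.0553
  rail y [-0.312  -0.3067 -0.039  -0.0366]
  br 33 [[0.5634, -0.3091, 0.0646], [0.5904, -0.2785, 0.0725], [0.5978, -0.2723, 0.0763]]
  br 43 [[0.5701, -0.0718, 0.0643], [0.5989, -0.0635, 0.0705], [0.6088, -0.0367, 0.079]]
  bench z -0.0007186976405522727
```

```bash
cat >> h.py <<'E'
from scipy.spatial.transform import Rotation as Rn
def Rt(yaw): # tool down, tool x at frame-y of given yaw (deg)
    t=np.radians(yaw); s,c=np.sin(t),np.cos(t)
    return np.array([[-s,c,0],[c,s,0],[0,0,-1]])
def plan(P,yaw,st=None):
    st=st or manip.state(); R0=np.array(st['eef_rot']); 
    turn=Rn.from_matrix(R0.T@Rt(yaw)).as_rotvec()/np.pi
    sh=R0.T@(np.array(P)-st['ee_pos'])/.15
    print('turn',turn.round(4),'shift',sh.round(4),'t',round(st['time'],2),'pos',st['ee_pos'].round(4),'F',st['wrist_force'].round(1),'open',round(st['opening'],4),st['finger_force'])
E
python3 - <<'E'
from h import *
plan((.5775,-.174,.12),-1.78)
E
```

```text
turn [-3.000e-04 -3.000e-04 -3.562e-01] shift [ 3.0399 -0.8662  0.7403] t 0.1 pos [ 0.2144 -0.479   0.2308] F [ 0.6  0.5 -0.9] open 0.0853 0.0
```

>>> send_rows(moves="0 0 -0.29 1 -0.29 0 85; 0 0 -0.29 1 -0.29 0 85; 0 0 -0.29 1 -0.29 0 85; 0 0 -0.29 1 -0.29 0 85; 0 0 -0.29 1 -0.29 0 85")

```text
time: 0.72
ee_pos: [0.3339, -0.3778, 0.231]
eef_rot: [[0.23, 0.973, -0.0], [0.973, -0.23, 0.001], [0.0, -0.0, -1.0]]
wrist_force: [-0.3, -0.2, 1.2]
opening: 0.0847
finger_force: 0.0
```

```bash
python3 - <<'E'
from h import *
plan((.5775,-.174,.12),-1.78)
E
```

```text
turn [-0.0001 -0.0002 -0.0641] shift [1.6955 1.2681 0.7403] t 0.72 pos [ 0.3339 -0.3778  0.231 ] F [-0.3 -0.2  1.2] open 0.0847 0.0
```

>>> send_rows(moves="0 0 -0.04 1 0.75 0.3 85; 0 0 -0.04 1 0.75 0.3 85; 0 0 -0.04 1 0.75 0.3 85; 0 0 -0.04 1 0.75 0.3 85; 0 0 -0.04 1 0.75 0.3 85")

```text
time: 1.35
ee_pos: [0.4782, -0.2591, 0.1861]
eef_rot: [[0.112, 0.994, -0.001], [0.994, -0.112, 0.0], [0.0, -0.001, -1.0]]
wrist_force: [-0.0, 0.6, -0.2]
opening: 0.0853
finger_force: 0.0
```

```bash
python3 - <<'E'
from h import *
plan((.5775,-.174,.12),-1.78)
E
```

```text
turn [-0.0002 -0.     -0.0259] shift [0.6383 0.594  0.4403] t 1.35 pos [ 0.4782 -0.2591  0.1861] F [-0.   0.6 -0.2] open 0.0853 0.0
```

Move above the bar, then check with the wrist camera.

>>> send_rows(moves="0 0 -0.026 0.638 0.594 0.3 85; 0 0 -0.026 0.638 0.594 0.3 85; 0 0 -0.026 0.638 0.594 0.3 85; 0 0 -0.026 0.638 0.594 0.3 85; 0 0 -0.026 0.638 0.594 0.3 85")

```text
time: 1.98
ee_pos: [0.577, -0.1758, 0.1422]
eef_rot: [[0.034, 0.999, 0.001], [0.999, -0.034, -0.001], [-0.001, 0.001, -1.0]]
wrist_force: [-0.5, -0.1, -0.0]
opening: 0.0849
finger_force: 0.0
```

```bash
python3 - <<'E'
from h import *
p,d,c=grab('wrist'); save('w1',p); Y=cloud(d,c)
q=Y[sel(Y,(.53,.63,-.26,-.09,.045,.064))]; print(len(q))
for t in range(-255,-90,30):
    s=q[(q[:,1]>t/1e3)&(q[:,1]<t/1e3+.03)]
    if len(s)>5: print('  bar',t, len(s), np.percentile(s[:,0],[3,50,97]).round(4), np.median(s[:,2]).round(4))
plan((.5775,-.174,.019),-1.78)
E
```

```text
6144
  bar -255 834 [0.5656 0.576  0.5861] 0.0565
  bar -225 930 [0.5665 0.5766 0.5866] 0.0564
  bar -195 1035 [0.5672 0.5774 0.5874] 0.0564
  bar -165 1176 [0.5682 0.5783 0.5885] 0.0564
  bar -135 1292 [0.569  0.5792 0.589 ] 0.0564
  bar -105 738 [0.5695 0.5798 0.5898] 0.0563
turn [ 0.0003  0.0002 -0.0008] shift [0.0123 0.0016 0.8215] t 2.02 pos [ 0.5771 -0.1757  0.1422] F [-1.2 -0.2  0.8] open 0.0851 0.0
```

View pics/w1.png

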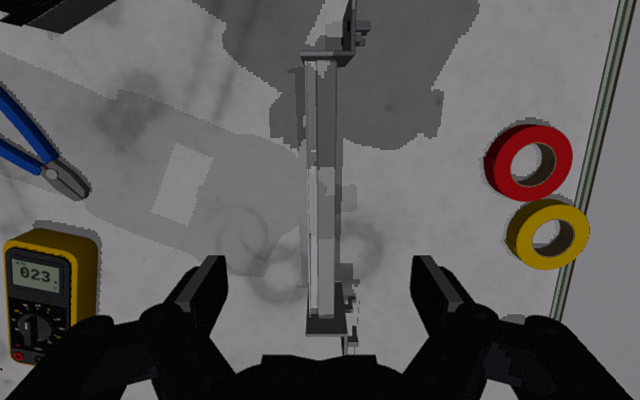

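>>> send_rows(moves="0 0 0 0.012 0.004 0.4 85; 0 0 0 0.012 0.004 0.7 85; 0 0 0 0.012 0.004 0.815 85; 0 0 0 0.012 0.004 0.815 60; 0 0 0 0.012 0.004 0.815 40", force=90)

```text
time: 2.65
ee_pos: [0.5794, -0.1731, 0.0211]
eef_rot: [[0.032, 0.999, 0.003], [0.999, -0.032, -0.002], [-0.001, 0.003, -1.0]]
wrist_force: [-0.3, -0.1, 0.1]
opening: 0.0514
finger_force: 0.0
```

>>> send_rows(moves="0 0 0 0 0 0 10; 0 0 0 0 0 0 10; 0 0 0 0 0 0 10; 0 0 0 0 0 0 10; 0 0 0 0 0 0 10", force=90)

```text
time: 3.28
ee_pos: [0.5791, -0.1727, 0.0204]
eef_rot: [[0.031, 1.0, 0.002], [1.0, -0.031, -0.001], [-0.001, 0.002, -1.0]]
wrist_force: [-0.5, 0.2, 7.1]
opening: 0.0205
finger_force: 88.0
```

>>> send_rows(moves="0 0 0 0 0 -0.3 10; 0 0 0 0 0 -0.7 10; 0 0 0 0 -0.3 -1 10; 0 0 0 0 -0.7 -1 10; 0 0 0 0 -0.75 -1 10")

```text
time: 3.9
ee_pos: [0.4624, -0.1676, 0.1685]
eef_rot: [[0.033, 0.999, -0.003], [0.999, -0.033, 0.002], [0.002, -0.003, -1.0]]
wrist_force: [2.0, 0.2, -4.2]
opening: 0.0203
finger_force: 90.1
```

```bash
python3 - <<'E'
from h import *
plan((.4726,.2346,.1814),-3.6)
E
```

```text
turn [-0.0011 -0.0006  0.0096] shift [ 2.682  -0.0197 -0.0809] t 3.9 pos [ 0.4624 -0.1676  0.1685] F [ 2.   0.2 -4.2] open 0.0203 90.05687355995178
```

>>> send_rows(moves="0 0 0.003 0.3 -0.01 -0.09 10; 0 0 0.003 0.6 -0.01 -0.09 10; 0 0 0.003 0.9 -0.01 -0.09 10; 0 0 0.005 1 -0.01 -0.09 10; 0 0 0.005 1 -0.01 -0.09 10")

```text
time: 4.53
ee_pos: [0.4693, -0.0179, 0.1824]
eef_rot: [[0.045, 0.999, -0.0], [0.999, -0.045, 0.0], [0.0, -0.0, -1.0]]
wrist_force: [0.0, -0.1, -4.4]
opening: 0.0206
finger_force: 90.3
```

>>> send_rows(moves="0 0 0.003 0.3 -0.01 0 10; 0 0 0.003 0.6 -0.01 0 10; 0 0 0.003 0.9 -0.01 0 10; 0 0 0.005 1 -0.01 0 10; 0 0 0.005 1 -0.01 0 10")

```text
time: 5.15
ee_pos: [0.475, 0.1311, 0.1823]
eef_rot: [[0.062, 0.998, -0.0], [0.998, -0.062, -0.0], [-0.0, -0.0, -1.0]]
wrist_force: [-0.1, -0.3, -4.7]
opening: 0.0207
finger_force: 90.3
```

```bash
python3 - <<'E'
from h import *
plan((.4726,.2346,.1814),-3.6)
E
```

```text
turn [-0.0001  0.0001  0.0003] shift [ 0.6874 -0.0585  0.0056] t 5.15 pos [0.475  0.1311 0.1823] F [-0.1 -0.3 -4.7] open 0.0207 90.3145158290863
```

>>> send_rows(moves="0 0 0 0.25 -0.058 0 10; 0 0 0 0.5 -0.058 0 10; 0 0 0 0.687 -0.058 0 10; 0 0 0 0.687 -0.058 0 10; 0 0 0 0.687 -0.058 0 10")

```text
time: 5.78
ee_pos: [0.4729, 0.2332, 0.1823]
eef_rot: [[0.064, 0.998, -0.0], [0.998, -0.064, -0.001], [-0.001, -0.0, -1.0]]
wrist_force: [-0.6, -0.2, -4.7]
opening: 0.0206
finger_force: 90.3
```

```bash
python3 - <<'E'
from h import *
plan((.4726,.2346,.1814),-3.6)
for n in('scene','top','wrist'):
    p,d,c=grab(n); save(n+'2',p); Y=cloud(d,c)
    if n=='wrist': break
    q=Y[sel(Y,(.52,.62,.06,.4,.16,.246))]
    a,b,m=ransac(q); y=q[m,1]; l=y[y>.23];r=y[y<.23]
    print(n,'frame',m.sum(),'yaw',-np.degrees(np.arctan(b)),'x@.23',a+b*.23,np.percentile(l,[1,99]).round(4) if len(l) else '',np.percentile(r,[1,99]).round(4) if len(r) else '')
    q=Y[sel(Y,(.43,.525,.06,.4,.17,.25))]
    print('rail',len(q),np.percentile(q,[0,1,50,99,100],axis=0).round(4).tolist())
    for y0 in(.085,.105,.125,.15,.3,.32,.34,.36):
        s=q[(q[:,1]>y0)&(q[:,1]<y0+.02)]
        if len(s)>3: print(y0,len(s),np.percentile(s,[2,50,98],axis=0).round(4).tolist())
p2,_,_=load('scene'); w,_,_=load('wrist'); 
save('m2',np.vstack([cv2.resize(p2[150:270,170:330],(560,420)[:2],interpolation=cv2.INTER_CUBIC)]))
E
```

```text
turn [-0.0001  0.0002 -0.0004] shift [ 0.0094 -0.0026  0.0062] t 5.78 pos [0.4729 0.2332 0.1823] F [-0.6 -0.2 -4.7] open 0.0206 90.30582547187805
scene frame 321 yaw -3.6108731763327415 x@.23 0.5457379899374768 [0.3295 0.3697] [0.0926 0.1319]
rail 1488 [[0.4308, 0.0912, 0.1701], [0.4359, 0.096, 0.1722], [0.4723, 0.2573, 0.2111], [0.5085, 0.3649, 0.2468], [0.5249, 0.3672, 0.25]]
0.085 64 [[0.4807, 0.0922, 0.1717], [0.483, 0.0991, 0.204], [0.4858, 0.1049, 0.2368]]
0.105 36 [[0.4806, 0.1051, 0.2002], [0.4837, 0.1107, 0.2288], [0.489, 0.1228, 0.2376]]
0.125 135 [[0.453, 0.1266, 0.1736], [0.463, 0.1311, 0.2152], [0.4845, 0.1443, 0.2366]]
0.15 95 [[0.4564, 0.1507, 0.1817], [0.4644, 0.1596, 0.2106], [0.4772, 0.1692, 0.2209]]
0.3 110 [[0.4659, 0.3003, 0.1836], [0.4738, 0.3098, 0.2076], [0.487, 0.3188, 0.2212]]
0.32 195 [[0.464, 0.3206, 0.1721], [0.4787, 0.334, 0.2076], [0.498, 0.3391, 0.2373]]
0.34 146 [[0.494, 0.3403, 0.1721], [0.497, 0.3501, 0.2059], [0.5001, 0.3595, 0.2373]]
0.36 53 [[0.4953, 0.3601, 0.1709], [0.4981, 0.3635, 0.2028], [0.5007, 0.367, 0.2365]]
top frame 91 yaw -3.802382238186281 x@.23 0.5452120722827298 [0.3648 0.3674] [0.0907 0.1301]
rail 392 [[0.4522, 0.0915, 0.1702], [0.453, 0.0926, 0.173], [0.4687, 0.1479, 0.2176], [0.4917, 0.2988, 0.24], [0.4991, 0.31, 0.2424]]
0.085 32 [[0.481, 0.0917, 0.1746], [0.4817, 0.0976, 0.2122], [0.4844, 0.1048, 0.242]]
0.105 61 [[0.4764, 0.1056, 0.1712], [0.4827, 0.1149, 0.2176], [0.4936, 0.1249, 0.2395]]
0.125 93 [[0.4526, 0.1252, 0.1834], [0.4637, 0.1329, 0.2174], [0.4796, 0.1444, 0.24]]
0.15 82 [[0.4564, 0.151, 0.1842], [0.4649, 0.161, 0.2179], [0.4786, 0.1698, 0.2229]]
0.3 4 [[0.4655, 0.3011, 0.184], [0.4661, 0.3047, 0.1871], [0.4668, 0.3098, 0.1908]]
```

View pics/wrist2.png

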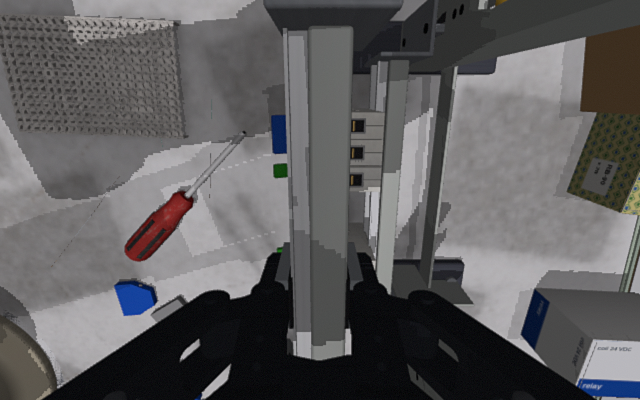

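View pics/m2.png

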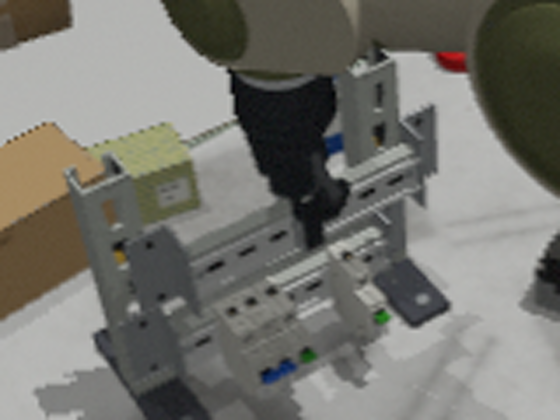

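```bash
python3 - <<'E'
from h import *
p,d,c=load('wrist'); Y=cloud(d,c); th=np.radians(-3.61)
A=np.array([[np.cos(th),np.sin(th),0],[-np.sin(th),np.cos(th),0],[0,0,1]])
F=(Y-np.array([.5455,.2305,0]))@A.T
print('cam',(-np.array(c['R']).T@c['t']).round(3))
for y in range(-110,150,20):
    m=(abs(F[...,1]-y/1e3)<.01)
    for nm,z0,z1,x0,x1 in(('held',.21,.224,-.12,-.045),('low',.085,.106,-.05,.03)):
        s=F[m&(F[...,2]>z0)&(F[...,2]<z1)&(F[...,0]>x0)&(F[...,0]<x1)]
        if len(s)>20: print(y,nm,len(s),np.percentile(s[:,0],[1,50,99]).round(4),np.median(s[:,2]).round(4))
# profile along columns through bars
for nm,u in(('held',330),('held',340),('low',392),('low',400)):
    print(nm,u,[(v,F[v,u].round(4).tolist()) for v in list(range(14,40,2))+list(range(52,76,2)) if (v<40)==(nm=='held')])
print('lowright',[(v,F[v,385].round(4).tolist()) for v in range(276,304,3)])
E
```

```text
cam [0.477 0.31  0.324]
-90 low 30 [-0.0167 -0.0138 -0.012 ] 0.0861
-70 low 279 [-0.0254 -0.0178 -0.0118] 0.0859
-50 low 438 [-0.0433 -0.0213 -0.0119] 0.0862
-30 held 931 [-0.0844 -0.0761 -0.0634] 0.2182
-30 low 338 [-0.025  -0.0186 -0.0119] 0.0859
-10 held 2474 [-0.0856 -0.0736 -0.0619] 0.2187
-10 low 365 [-0.0251 -0.0184 -0.0117] 0.0858
10 held 3540 [-0.0965 -0.0737 -0.0507] 0.2186
10 low 373 [-0.0248 -0.0184 -0.0116] 0.086
30 held 2992 [-0.0843 -0.0735 -0.0633] 0.2185
30 low 472 [-0.0484 -0.0193 -0.0116] 0.086
50 held 3517 [-0.0844 -0.0735 -0.0634] 0.2185
50 low 461 [-0.0321 -0.0185 -0.0115] 0.0859
70 held 4143 [-0.0843 -0.0735 -0.0634] 0.2185
70 low 497 [-0.0469 -0.0185 -0.0114] 0.086
90 held 4593 [-0.0851 -0.0731 -0.0551] 0.2185
90 low 846 [-0.031  -0.0152  0.0285] 0.0864
110 low 836 [-0.0347 -0.0038  0.007 ] 0.1025
130 low 373 [-0.0042 -0.0034  0.0295] 0.0994
held 330 [(14, [-0.0706, 0.0955, 0.2317]), (16, [-0.0705, 0.0955, 0.2293]), (18, [-0.0704, 0.0959, 0.2253]), (20, [-0.0703, 0.0956, 0.2241]), (22, [-0.0702, 0.0958, 0.2207]), (24, [-0.0702, 0.0957, 0.2188]), (26, [-0.0701,
[... 1096 characters left out ...]
.0219, 0.1011, 0.1037]), (56, [-0.0216, 0.1, 0.1031]), (58, [-0.0191, 0.0999, 0.0924]), (60, [-0.0175, 0.0993, 0.0861]), (62, [-0.0172, 0.0981, 0.0852]), (64, [-0.0171, 0.0969, 0.0853]), (66, [-0.0171, 0.0955, 0.0857]), (68, [-0.0169, 0.0943, 0.0854]), (70, [-0.0169, 0.0929, 0.0858]), (72, [-0.017, 0.0916, 0.0868]), (74, [-0.0166, 0.0903, 0.0855])]
lowright [(276, [-0.0175, -0.0705, 0.0863]), (279, [-0.0734, 0.075, 0.324]), (282, [-0.017, -0.0767, 0.0858]), (285, [-0.0167, -0.0798, 0.0855]), (288, [-0.0499, 0.0098, 0.2254]), (291, [-0.0502, 0.0096, 0.2271]), (294, [-0.0507, 0.0099, 0.2293]), (297, [-0.0513, 0.0107, 0.2321]), (300, [-0.0511, 0.0093, 0.2319]), (303, [-0.0516, 0.0098, 0.2342])]
```

>>> send_rows(moves="0 0 0.0011 0.027 0 0.007 10; 0 0 0.0011 0.027 0.08 0.007 10; 0 0 0.0011 0.027 0.16 0.007 10; 0 0 0.0011 0.027 0.2 0.007 10; 0 0 0.0011 0.027 0.2 0.007 10")

```text
time: 6.55
ee_pos: [0.5032, 0.2365, 0.1812]
eef_rot: [[0.067, 0.998, -0.0], [0.998, -0.067, -0.0], [-0.0, -0.0, -1.0]]
wrist_force: [-0.1, -0.9, -3.7]
opening: 0.0206
finger_force: 90.3
```

```bash
python3 - <<'E'
from h import *
plan((.4726,.2346,.1814),-3.8)
p,d,c=grab('wrist'); save('w3',p); Y=cloud(d,c); th=np.radians(-3.8)
A=np.array([[np.cos(th),np.sin(th),0],[-np.sin(th),np.cos(th),0],[0,0,1]])
F=(Y-np.array([.5455,.2305,0]))@A.T
def edge(z0,z1,x0,x1,ys):
    o=[]
    for y in ys:
        s=F[(abs(F[...,1]-y)<.006)&(F[...,2]>z0)&(F[...,2]<z1)&(F[...,0]>x0)&(F[...,0]<x1)]
        o.append((y,len(s),*np.percentile(s[:,0],[50,98]).round(4)) if len(s)>10 else (y,len(s)))
    print(o)
edge(.21,.224,-.08,-.02,(.03,.05,.07,.085)); edge(.083,.09,-.03,0,(-.06,-.04,-.01,.01,.03,.05,.07,.085))
for nm,z0,z1,x0,x1 in(('held',.221,.23,-.048,-.036),('low',.09,.10,-.025,-.014)):
    s=F[sel(F,(x0,x1,.08,.115,z0,z1))]; print(nm,len(s),np.percentile(s[:,1],[5,50,95]).round(4) if len(s) else '')
s=F[sel(F,(-.06,-.03,.03,.09,.21,.224))];print(np.median(s[:,2]))
E
```

```text
turn [-0.0001  0.     -0.0002] shift [-0.0262 -0.2025 -0.0009] t 6.55 pos [0.5032 0.2365 0.1812] F [-0.1 -0.9 -3.7] open 0.0206 90.30567169189453
[(0.03, 1734, np.float64(-0.0435), np.float64(-0.0336)), (0.05, 2017, np.float64(-0.0435), np.float64(-0.0336)), (0.07, 2364, np.float64(-0.0435), np.float64(-0.0337)), (0.085, 2718, np.float64(-0.0435), np.float64(-0.0337))]
[(-0.06, 0), (-0.04, 29, np.float64(-0.0124), np.float64(-0.0112)), (-0.01, 154, np.float64(-0.0158), np.float64(-0.0116)), (0.01, 173, np.float64(-0.0157), np.float64(-0.0116)), (0.03, 182, np.float64(-0.0161), np.float64(-0.0116)), (0.05, 192, np.float64(-0.0158), np.float64(-0.0117)), (0.07, 228, np.float64(-0.016), np.float64(-0.0114)), (0.085, 235, np.float64(-0.016), np.float64(-0.0115))]
held 351 [0.1004 0.1006 0.1009]
low 18 [0.0998 0.0999 0.1   ]
0.21723089837421125
```

>>> send_rows(moves="0 0 0 -0.004 0.03 0 10; 0 0 0 -0.004 0.06 0 10; 0 0 0 -0.004 0.08 0 10; 0 0 0 -0.004 0.1 0 10; 0 0 0 -0.004 0.1 0 10")

```text
time: 7.22
ee_pos: [0.5179, 0.235, 0.1814]
eef_rot: [[0.067, 0.998, -0.0], [0.998, -0.067, 0.0], [-0.0, -0.0, -1.0]]
wrist_force: [0.7, 0.1, -4.0]
opening: 0.0202
finger_force: 90.3
```

>>> send_rows(moves="0 0 0 0 0.01 0 10; 0 0 0 0 0.02 0 10; 0 0 0 0 0.03 0 10; 0 0 0 0 0.04 0 10; 0 0 0 0 0.045 0 10")

```text
time: 7.85
ee_pos: [0.5246, 0.2346, 0.1815]
eef_rot: [[0.066, 0.998, -0.0], [0.998, -0.066, 0.0], [0.0, -0.0, -1.0]]
wrist_force: [0.4, -0.1, -5.7]
opening: 0.0203
finger_force: 90.3
```

>>> send_rows(moves="0 0 0 0 0.004 0 10; 0 0 0 0 0.008 0 10; 0 0 0 0 0.012 0 10; 0 0 0 0 0.012 0 10")

```text
time: 8.35
ee_pos: [0.5252, 0.2346, 0.1813]
eef_rot: [[0.066, 0.998, -0.003], [0.998, -0.066, -0.0], [-0.0, -0.003, -1.0]]
wrist_force: [-7.4, -0.3, -2.8]
opening: 0.0201
finger_force: 90.3
```

>>> send_rows(moves="0 0 0 0 -0.006 0.01 10; 0 0 0 0 -0.006 0.02 10; 0 0 0 0 -0.006 0.03 10; 0 0 0 0 -0.006 0.04 10; 0 0 0 0 -0.006 0.04 10")

```text
time: 8.98
ee_pos: [0.5252, 0.2346, 0.1756]
eef_rot: [[0.066, 0.998, -0.0], [0.998, -0.066, -0.0], [-0.0, -0.0, -1.0]]
wrist_force: [-4.3, 0.1, -1.5]
opening: 0.0204
finger_force: 90.8
```

>>> send_rows(moves="0 0 0 0 0 0.01 10; 0 0 0 0 0 0.02 10; 0 0 0 0 0 0.03 10; 0 0 0 0 0 0.03 10")

```text
time: 9.48
ee_pos: [0.5252, 0.2349, 0.1723]
eef_rot: [[0.066, 0.998, 0.001], [0.998, -0.066, 0.001], [0.001, 0.001, -1.0]]
wrist_force: [-9.4, 0.6, 6.1]
opening: 0.0209
finger_force: 92.0
```

>>> send_rows(moves="0 0 0 0 -0.004 0.01 10; 0 0 0 0 -0.004 0.02 10; 0 0 0 0 -0.004 0.03 10; 0 0 0 0 -0.004 0.035 10")

```text
time: 9.98
ee_pos: [0.525, 0.2345, 0.1655]
eef_rot: [[0.066, 0.998, 0.0], [0.998, -0.066, -0.0], [-0.0, 0.0, -1.0]]
wrist_force: [-0.1, 0.0, -4.3]
opening: 0.0206
finger_force: 90.6
```

>>> send_rows(moves="0 0 0 0 0 0.006 10; 0 0 0 0 0 0.012 10; 0 0 0 0 0 0.018 10; 0 0 0 0 0 0.018 10")

```text
time: 10.48
ee_pos: [0.525, 0.2346, 0.1643]
eef_rot: [[0.066, 0.998, 0.002], [0.998, -0.066, 0.0], [0.0, 0.002, -1.0]]
wrist_force: [-3.8, -1.9, 5.4]
opening: 0.0208
finger_force: 93.2
```

>>> send_rows(moves="0 0 0 0 0 0.006 10; 0 0 0 0 0 0.012 10; 0 0 0 0 0 0.016 10; 0 0 0 0 0 0.016 10")

```text
time: 10.98
ee_pos: [0.5252, 0.2346, 0.1641]
eef_rot: [[0.066, 0.998, 0.004], [0.998, -0.066, 0.0], [0.0, 0.003, -1.0]]
wrist_force: [-9.8, -4.7, 21.5]
opening: 0.0207
finger_force: 94.9
```

>>> send_rows(moves="0 0 0 0 0 -0.02 10; 0 0 0 0 0 -0.02 10; 0 0 0 0 0 -0.02 50; 0 0 0 0 0 -0.02 50; 0 0 0 0 0 -0.02 50")

```text
time: 11.6
ee_pos: [0.5248, 0.2346, 0.1635]
eef_rot: [[0.066, 0.998, -0.0], [0.998, -0.066, 0.0], [0.0, -0.0, -1.0]]
wrist_force: [-0.8, -0.6, 0.1]
opening: 0.0502
finger_force: 0.0
```

>>> send_rows(moves="0 0 0 0 0 0 50; 0 0 0 0 0 -0.2 50; 0 0 0 0 0 -0.5 50; 0 0 0 0 0 -0.8 50; 0 0 0 0 0 -0.8 50")

```text
time: 12.22
ee_pos: [0.5257, 0.2349, 0.2871]
eef_rot: [[0.066, 0.998, 0.007], [0.998, -0.066, 0.001], [0.002, 0.006, -1.0]]
wrist_force: [-0.0, -0.1, -0.3]
opening: 0.0501
finger_force: 0.0
```

```bash
python3 - <<'E'
from h import *
plan((.4726,.2346,.1814),-3.8)
p,d,c=grab('wrist'); Y=cloud(d,c); th=np.radians(-3.8)
A=np.array([[np.cos(th),np.sin(th),0],[-np.sin(th),np.cos(th),0],[0,0,1]])
F=(Y-np.array([.5455,.2305,0]))@A.T
for y in range(-90,95,20):
    s=F[sel(F,(-.035,.0,y/1e3-.006,y/1e3+.006,.19,.208))]
    if len(s)>10: print(y,len(s),np.percentile(s[:,0],[2,98]).round(4),np.median(s[:,2]).round(4))
s=F[sel(F,(-.02,-.014,.08,.115,.206,.212))]; print(np.median(s[:,1]))
ps,ds,cs=grab('scene'); 
save('m4',np.hstack([cv2.resize(p,(440,275)),cv2.resize(ps[150:270,170:330],(360,275),interpolation=cv2.INTER_CUBIC)]))
E
```

```text
turn [ 0.0021 -0.0006 -0.    ] shift [-0.0266 -0.3577  0.7022] t 12.22 pos [0.5257 0.2349 0.2871] F [-0.  -0.1 -0.3] open 0.0501 0.0
-90 298 [-0.0333 -0.0128] 0.1999
-70 321 [-0.0338 -0.013 ] 0.2
-50 340 [-0.0335 -0.0132] 0.1999
-30 371 [-0.034  -0.0133] 0.1998
-10 399 [-0.0337 -0.0127] 0.1997
10 428 [-0.0333 -0.0129] 0.1997
30 461 [-0.0337 -0.0131] 0.1998
50 494 [-0.0334 -0.0133] 0.1998
70 544 [-0.0338 -0.0127] 0.1998
90 581 [-0.0334 -0.013 ] 0.1998
0.10016864762146435
```

View pics/m4.png

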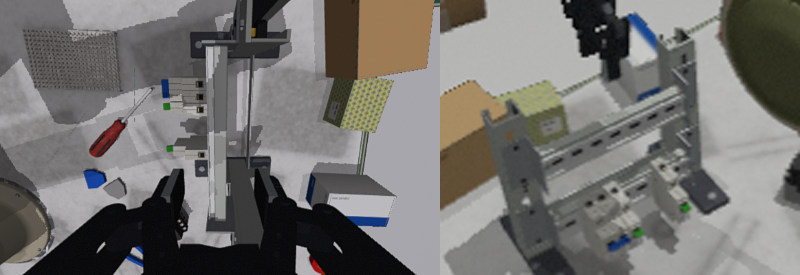

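The rail hangs level at its seat: its bar top reads about 199.8 mm, where 199.5 mm is expected. The gripper is clear.

```bash
python3 -c "
from workcell import hand_in; print(hand_in())"
```

```text
the job is handed in; nothing more can be done
None
```

The rail is hung in the upper slots, pushed down to its hard stop and released, and the job is handed in at about 12 s of robot time. I inferred that both catches snapped from the hard stop and the final height (within 0.5 mm of expected), because I could not read the catches directly, and the hand-in returned no verdict.

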